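# Slide the green-topped pack onto the bench charger

### The arm

A 6-joint arm with a two-finger parallel gripper is mounted at the origin on the work surface. World frame = base frame: x ahead of the robot, y to its left, z up, the work surface at z = 0. Lengths are in m, angles in rad, forces in N, time in s.
With the tool pointing down it reaches from about 0.325 to 0.9 m from the base axis. Payload 6.1 kg.
Tool frame: the origin (TCP) lies at the very end of the fingers, on their centre line; the grasp point (between the pads) lies 19 mm behind it; z points along the fingers, y is the direction in which the jaws open and shut (so a half turn about z gives the same grasp; the last joint's range is limited). The gripper opens to 85 mm and grips with 20 to 120 N. Pads are 22 mm wide; open, the fingers measure 114 mm over their backs; the gripper's body (76 mm by 85 mm) begins 54 mm behind the grasp point. The pads swing forward as they close: fully open they stand 13 mm farther back than shut.
Start: joints at [1.011, 0.22, 1.526, -0, 1.395, -0.126], TCP at [0.263, 0.567, 0.231] pointing down, gripper open.
Joint ranges: [-2.98, 2.98], [-0.91, 2.08], [0.09, 2.57], [-1.24, 4.39], [0.2, 2.65], [-2.68, 2.68]. Speed limits (rad/s): [2.57, 2.57, 3.01, 3.14, 3.14, 3.14].

### API

Orientations are given as a unit quaternion [x, y, z, w].
In Python, from station import * gives the robot as it stands.
- The arm moves only by the tool carry_out, never from a script. Its arguments are lists of equal length, an entry for each row: "offset": the shift along the tool's x, y, z scaled (see below), a list of three; "turn": the turn, a rotation vector about the tool's x, y, z scaled (see below), a list of three; "gripper": the closure, from -1 (fully open) to 1 (shut). In form: {"offset": [[tx, ty, tz], ...], "turn": [[wx, wy, wz], ...], "gripper": [gripper, ...]}. A call has 1 to 20 rows; each row shifts and turns the pose as measured when the row begins, along the tool's axes as they then stand; what a row does not reach is not made up. The controller multiplies each number of a shift by 30 mm and each number of a turn by 6 degrees. A row lasts 1/8 s, in which the tool goes at most 62.5 mm and 10.7 degrees, less where a joint would pass 70% of its speed; a pose out of reach is approached as far as the arm can. A call with a number of a shift or a turn outside -1 to 1 is refused whole. A call with a gripper value outside its range is refused whole. The fingers move at their own pace and stop on an object; the grip force is fixed at half the most. Time passes only in rows, so rows that do not move let the fingers close. It gives the time, the measured TCP pose, the force and the opening at its end, in the units of the state.
- read_state(): the state, without advancing time (a new reading comes with each control period).
- capture(name): name is "side" or "top"; returns the picture (420x560x3 uint8, red, green, blue); there is no depth.
- calibration(name): a dict with "intrinsics" (3x3 intrinsics, pixels), "world_to_cam" (4x4, takes a point from world to camera coordinates). Camera axes: x right, y down, z forward; pixel columns grow to the right and rows downward; lengths in m; the calibration is good to about 2 mm. A picture is of the moment at which its call begins. calibration takes no time and is no camera call.
- finish_job(): hands the job in, once; it reports no verdict.
Trained networks look in the newest picture that a camera, given by its name, has taken for a name from the list of things; names that differ only in an ending like _2 or _b are one class to them, and where a whole thing is asked for, a point or a joint stands for the part that bears it (a point fixed in the world has none). Each returns a list of dicts, best first, with "p" (0 to 1); they miss things now and then, are a little off and sometimes report something else, mostly with a low value. They report only what shows in the picture. A call takes as long as a camera call.
- search_frame(camera, query): "point" ([row, column] as shares, 0 to 1, of the picture: columns of its width, rows of its height, amid what is visible of it).
- spot_point(camera, query): "point" ([row, column] as shares, 0 to 1, of the picture: columns of its width, rows of its height: a listed point, or the origin of a listed thing).
The state is a dict: "time": time; "qpos": joint angles; "qvel": joint speeds; "tau": joint torques, N m; "tool_pos": TCP position; "orientation": TCP orientation; "force": force on the tool from outside, world axes, zero at the start; "moment": the same for the moment, N m; "width": finger opening in m.
Only numpy, scipy, OpenCV 4.12 (cv2) and the standard library are available. Lean on these libraries where they do the work, as an engineer would, in place of code of your own. Each camera call takes 0.05 s, during which the arm holds its last target. There are 200 camera calls.

### The job

Put the battery pack with the green top on the bench charger: set it down on the open end of the charger's deck, in line with the rails, and slide it between the rails, over the yellow spring roller, until it is fully home against the end and the roller has snapped up behind it, then let go. Leave the pack with the red top where it is.

Things in the scene. Friction and masses are not known exactly. Their poses are not given: they have to be found in the camera images.
- pack_green_mid (a point): Pack to charge, ends alike (either may lead): grey foot (mm) 80 long (x) x 66 wide (y) x 8 high, corners rounded; on it an upright black body 72 (x) x 40 (y), from 8 to 80 above the underside, with green top and band. 0.28 to 0.44 kg. Point: middle of the body, 45 above the underside; x lengthwise, z up. Starts upright on the bench (z = 0). Grip across the 40, above the foot.
- pack_red_mid (a point): Pack to leave alone: the same in every way but with a red top and band. Point: middle of its body, 45 mm above its underside; x lengthwise, z up. Starts upright on the bench.
- charger_home (a point): Where the pack's point is when home. x: sliding direction (white arrow), z up. Fixed charger (mm): dark deck 124 wide, top 18 above bench, from x = -150 (open end) to 40, where a housing 46 high stops the pack. Two rails 78 apart from x = -52; lips over the foot (56 clear for the body) from -36, 12 to 16 above deck. Funnel walls 16 high, 107 apart at x = -72, lead in. Set pack down at x = -115.
- detent (a joint): Yellow spring roller lying across the deck at the rails' mouth (20 mm diameter, 34 wide, axle at x = -52 mm from home), standing 4 mm proud of the deck. Value in m: 0 when up, rises to 0.004 as the pack's foot pushes it down, back near 0 once the pack is past it and home. Riding onto it takes a push of under 10 N; then it keeps the pack from sliding back.

How it is judged:
By the outcome, as a careful person would: the job done as asked, in the order asked, and still so for the second after the job is handed in, with the robot touching nothing.
It also fails if it takes over 48 s, if anything falls off the work surface, if the arm or the gripper's body presses on something with over 40 N, if the wrist force passes 120 N, or if a joint passes its speed limit or range.

## Working session

There is one attempt and no reset: what is moved stays moved. The work goes in short steps, Python scripts to look and compute and a tool call to move; the robot and the scene stay as the last step left them, time stands still between calls to the robot, and variables do not carry over. Pictures are saved under pics/ and viewed, about 8 in all and at most 12, crops included, and the job is handed in when it is done.

Besides the shell and the picture viewer there is one more tool, called after "Call:" as name(argument=value, ...) on one line, values as JSON. carry_out: Moves the arm, as the interface text tells. Its arguments: {"type":"object","properties":{"offset":{"type":"array"},"turn":{"type":"array"},"gripper":{"type":"array"}},"required":["offset","turn","gripper"]}

```bash
mkdir -p pics; ls; cat > h.py <<'E'
from station import *
import numpy as np, cv2
def ray(cam,px):
    c=calibration(cam);K=np.array(c["intrinsics"]);T=np.array(c["world_to_cam"])
    d=T[:3,:3].T@np.linalg.solve(K,[px[0],px[1],1.]);o=-T[:3,:3].T@T[:3,3];return o,d
def onz(cam,px,z):
    o,d=ray(cam,px);return o+d*(z-o[2])/d[2]
def proj(cam,p):
    c=calibration(cam);q=np.array(c["world_to_cam"])@np.append(p,1);u=np.array(c["intrinsics"])@q[:3];return u[:2]/u[2]
def tri(a,b):
    (o1,d1),(o2,d2)=ray("top",a),ray("side",b)
    A=np.stack([d1,-d2],1);t=np.linalg.lstsq(A,o2-o1,rcond=None)[0]
    p,q=o1+d1*t[0],o2+d2*t[1];return (p+q)/2,np.linalg.norm(p-q)
def save(cam,n):
    im=capture(cam);cv2.imwrite(f"pics/{n}.png",cv2.cvtColor(im,cv2.COLOR_RGB2BGR));return im
E
python3 - <<'E'
from h import *
a=save("top","t0");b=save("side","s0")
for q in ["pack_green_mid","pack_red_mid","charger_home"]:
    P={}
    for c in ["top","side"]:
        r=spot_point(c,q);P[c]=[(round(x["p"],2),np.round([x["point"][1]*560,x["point"][0]*420],1)) for x in r[:3]]
    print(q,P)
    if P["top"] and P["side"]:print(tri(P["top"][0][1],P["side"][0][1]))
    if P["top"]:print(onz("top",P["top"][0][1],.063 if q[0]=='c' else .045))
cv2.imwrite("pics/both0.png",cv2.cvtColor(cv2.resize(np.vstack([a,b]),None,fx=.71,fy=.71) if 0 else a,cv2.COLOR_RGB2BGR))
print(read_state())
E
```

```text
pics
pack_green_mid {'top': [(0.97, array([315.8, 258.7]))], 'side': [(0.78, array([348.9, 211.9]))]}
(array([ 0.4754131 , -0.13755953,  0.03879491]), np.float64(0.002487046200379715))
[ 0.47643806 -0.1362178   0.045     ]
pack_red_mid {'top': [(0.96, array([408.5, 211.5]))], 'side': [(0.56, array([347.1, 145.8]))]}
(array([ 0.56777614, -0.30746616,  0.04069647]), np.float64(0.00740280128946293))
[ 0.56396077 -0.30771619  0.045     ]
charger_home {'top': [(0.71, array([122.2, 162.1]))], 'side': [(0.87, array([132.6, 288.7]))]}
(array([0.64593598, 0.21053597, 0.07485304]), np.float64(0.006398530431448504))
[0.64613144 0.21250249 0.063     ]
{'time': 0.4, 'qpos': array([ 1.01087606e+00,  2.20515606e-01,  1.52662344e+00, -3.44780312e-06,
        1.39471242e+00, -1.26113295e-01]), 'qvel': array([-1.36536538e-03, -2.40956445e-03, -9.68851508e-04, -9.95207964e-04,
        2.38651684e-03, -9.79835378e-05]), 'tau': array([ 3.20952864e-06, -4.96153772e+01, -3.89096797e+01, -8.83606344e-05,
        4.07652595e-03, -9.31834364e-06]), 'tool_pos': array([0.26267444, 0.56703387, 0.23116255]), 'orientation': array([ 2.15206403e-01,  9.76568578e-01, -1.22437076e-04, -4.19243442e-05]), 'force': array([-0.01137702,  0.52652262,  0.80506798]), 'moment': array([ 0.03593125, -0.00458107,  0.02849109]), 'width': 0.0856666764065953}
```

View pics/t0.png

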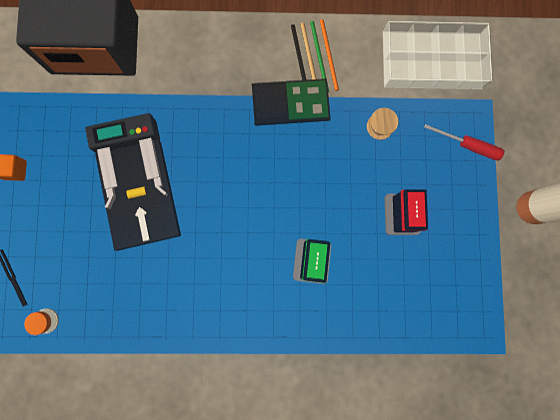

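View pics/s0.png

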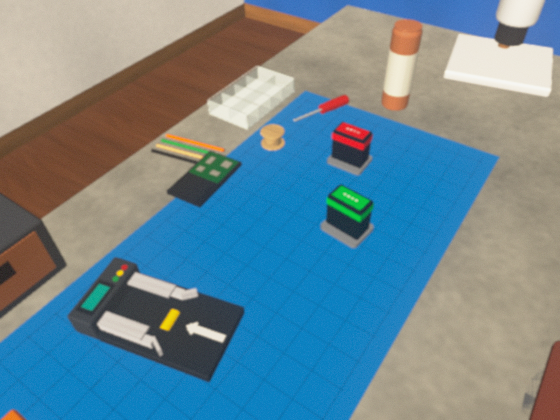

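The top view shows the green pack at about (317,261), red at (410,211), and the charger with its open end at (115,250)–(180,236) and its housing at about (120,130). In the side view the same packs are at (349,210) and (350,145), and the charger is at about (160,320). Next I'll fit edges for precise yaw and position.

```bash
python3 - <<'E'
from h import *
a=cv2.imread("pics/t0.png")
hsv=cv2.cvtColor(a,cv2.COLOR_BGR2HSV)
m=cv2.inRange(hsv,(45,120,150),(75,255,255));m[:200]=0
m=cv2.morphologyEx(m,cv2.MORPH_CLOSE,np.ones((5,5)))
c=max(cv2.findContours(m,0,1)[0],key=cv2.contourArea)
box=cv2.boxPoints(cv2.minAreaRect(c));print(box)
W=np.array([onz("top",p,.08) for p in box]);print(W.round(4),"centre",W.mean(0),[np.linalg.norm(W[i]-W[i-1]).round(4) for i in range(4)])
for i in range(2):d=W[i+1]-W[i];print("edge yaw",np.degrees(np.arctan2(d[1],d[0])))
y=cv2.inRange(hsv,(22,150,150),(34,255,255))
n,l,s,ce=cv2.connectedComponentsWithStats(y[100:260,80:200]);print(s[1:],ce[1:]+[80,100])
w=cv2.inRange(hsv,(0,0,200),(180,50,255))
n,l,s,ce=cv2.connectedComponentsWithStats(w[100:260,80:200]);print(s[1:],ce[1:]+[80,100])
A=cv2.resize(a[100:260,75:195],None,fx=5,fy=5,interpolation=cv2.INTER_CUBIC)[200:] # offset row 140
B=cv2.resize(a[225:300,280:345],None,fx=5,fy=5,interpolation=cv2.INTER_CUBIC)
cv2.imwrite("pics/c1.png",A)
C=np.zeros((600,325,3),np.uint8)
# charger deck mask: dark
cv2.imwrite("pics/c2.png",B)
E
```

```text
[[302.25613 276.6951 ]
 [306.45126 238.939  ]
 [327.3049  241.25607]
 [323.10977 279.01218]]
[[ 0.4451 -0.1084  0.08  ]
 [ 0.5099 -0.1158  0.08  ]
 [ 0.5062 -0.152   0.08  ]
 [ 0.4413 -0.1442  0.08  ]] centre [ 0.47563141 -0.13007512  0.08      ] [np.float64(0.036), np.float64(0.0652), np.float64(0.0364), np.float64(0.0653)]
edge yaw -6.502140621466575
edge yaw -95.91906205604401
[[ 56  28   5   5  21]
 [ 46  87  20  11 145]] [[138.         130.        ]
 [135.55862069 192.08275862]]
[[ 59  38  20  41 385]
 [ 18  48  19  40 438]
 [ 74  78  12  16  65]
 [ 25  88   8  19  71]
 [ 56 107  13  34 203]] [[148.64675325 157.95844156]
 [106.68721461 167.38356164]
 [158.10769231 184.26153846]
 [108.8028169  195.67605634]
 [142.33004926 223.1182266 ]]
```

View pics/c1.png

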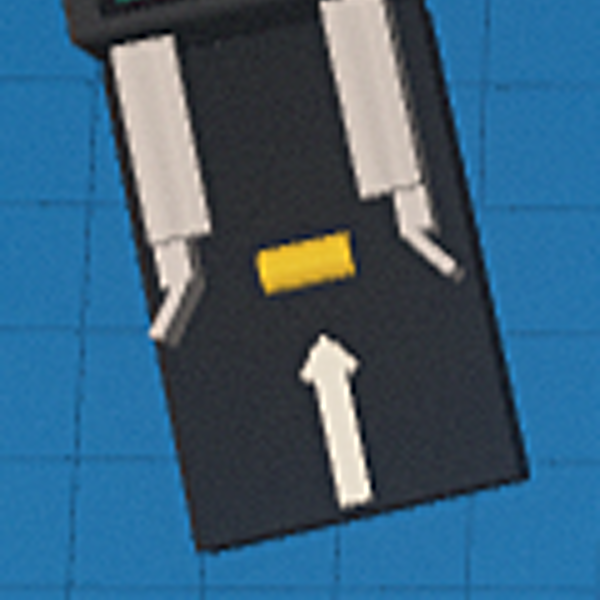

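View pics/c2.png

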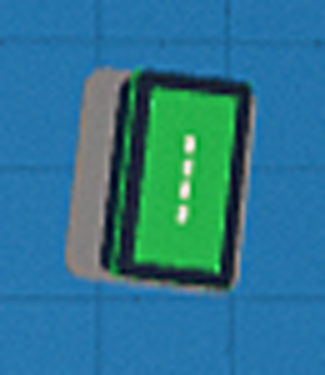

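```bash
python3 - <<'E'
from h import *
from scipy.optimize import least_squares
g=lambda u,v,a,b:((u+.5)/5-.5+a,(v+.5)/5-.5+b)
for z,c,n in [(.08,[(153,87),(238,97),(222,275),(135,263)],"green"),(.08,[(141,70),(252,85),(234,290),(118,278)],"top")]:
    W=np.array([onz("top",g(u,v,280,225),z) for u,v in c])
    d=(W[0]+W[1]-W[2]-W[3])/2;e=(W[0]+W[3]-W[1]-W[2])/2
    print(n,W.mean(0),"yaw",np.degrees(np.arctan2(d[1],d[0])),np.degrees(np.arctan2(-e[0],e[1])),np.linalg.norm(d),np.linalg.norm(e))
pts=[((200,551),.018,-150,62),((210,233),.034,-36,28),((362,198),.034,-36,-28),((306,262),.022,-52,0)]
W=np.array([onz("top",g(u,v,75,140),z)[:2] for (u,v),z,_,_ in pts]);M=np.array([[p[2],p[3]] for p in pts])/1000
def f(x):
    c,s=np.cos(x[2]),np.sin(x[2]);return (M@np.array([[c,s],[-s,c]])+x[:2]-W).ravel()
r=least_squares(f,[.65,.2,.2]);print("home",r.x,np.degrees(r.x[2]));print((r.fun.reshape(-1,2)*1000).round(1))
for n,p,q,z in [("arrow",(355,505),(326,337),.018),("openedge",(528,476),(200,551),.018),("lipL",(210,233),(175,35),.034),("lipR",(362,198),(320,5),.034)]:
    d=onz("top",g(*q,75,140),z)-onz("top",g(*p,75,140),z);print(n,np.degrees(np.arctan2(d[1],d[0])),np.linalg.norm(d))
    if n=="openedge":print(onz("top",g(*p,75,140),z),onz("top",g(*q,75,140),z))
# side-view check
for nm,x in [("green top ctr",(.4755,-.134,.08))]:print(nm,proj("side",x))
c,s=np.cos(r.x[2]),np.sin(r.x[2])
for nm,(u,v,z) in {"openL":(-.15,.062,.018),"openR":(-.15,-.062,.018),"roller":(-.052,0,.022)}.items():
    print(nm,proj("side",[r.x[0]+c*u-s*v,r.x[1]+s*u+c*v,z]))
from scipy.spatial.transform import Rotation as R
print(R.from_quat(read_state()["orientation"]).as_matrix().round(3))
E
```

```text
green [ 0.47267741 -0.13388747  0.08      ] yaw -5.841021072123334 -6.891712048957627 0.061037464454882256 0.029908546862550612
top [ 0.4726416  -0.13363665  0.08      ] yaw -6.020675924373176 -6.403697736091988 0.07123311095905156 0.039431209504760825
home [0.65002946 0.21166716 0.24763311] 14.18833215253226
[[-1.5  0.4]
 [ 0.6 -0.8]
 [ 0.6  0.2]
 [ 0.4  0.1]]
arrow 11.895847066765082 0.0644246751723403
openedge 103.46290009919538 0.12363053279887096
[0.51972807 0.11433586 0.018     ] [0.49094494 0.23456913 0.018     ]
lipL 12.38498586229488 0.07659947089583134
lipR 14.13558480551368 0.07556094742418712
green top ctr [349.14650993 196.56632461]
openL [209.00124082 376.36756626]
openR [244.50668412 305.17963977]
roller [169.76069072 317.7961917 ]
[[-0.907  0.42  -0.   ]
 [ 0.42   0.907 -0.   ]
 [ 0.    -0.    -1.   ]]
```

Call:
carry_out(offset=[[0, 0, 0], [0, 0, 0], [0, 0, 0], [0, 0, 0], [-0.4, -1, 0], [-0.4, -1, 0], [-0.4, -1, 0], [-0.4, -1, 0], [-0.4, -1, 0], [-0.4, -1, 0], [-0.4, -1, 0], [-0.4, -1, 0], [-0.4, -1, 0], [-0.4, -1, 0], [-0.4, -1, 0], [-0.4, -1, 0], [-0.4, -1, 0], [-0.4, -1, 0], [-0.4, -1, 0], [-0.4, -1, 0]], turn=[[0, 0, -0.8], [0, 0, -0.8], [0, 0, -0.8], [0, 0, -0.7], [0, 0, 0], [0, 0, 0], [0, 0, 0], [0, 0, 0], [0, 0, 0], [0, 0, 0], [0, 0, 0], [0, 0, 0], [0, 0, 0], [0, 0, 0], [0, 0, 0], [0, 0, 0], [0, 0, 0], [0, 0, 0], [0, 0, 0], [0, 0, 0]], gripper=[-1, -1, -1, -1, -1, -1, -1, -1, -1, -1, -1, -1, -1, -1, -1, -1, -1, -1, -1, -1])

```text
time: 2.9
tool_pos: [0.4114, 0.0572, 0.2334]
orientation: [0.047, 0.999, 0.001, 0.004]
force: [0.0, -0.5, 0.1]
width: 0.0856
```

```bash
cat > go.py <<'E'
from h import *
import sys
from scipy.spatial.transform import Rotation as R
# usage: go.py x y z yaw_deg(of pack x axis): offset/turn left, in tool axes and row units
x,y,z,yaw=map(float,sys.argv[1:5]);s=read_state();T=R.from_quat(s["orientation"])
a=np.radians(yaw);t=R.from_matrix(np.array([[-np.cos(a),-np.sin(a),0],[-np.sin(a),np.cos(a),0],[0,0,-1]]).T.T)
print("t",s["time"],"pos",s["tool_pos"].round(4),"F",s["force"].round(1),"w",round(s["width"],4))
print("shift units after turn",(t.inv().apply(np.array([x,y,z])-s["tool_pos"])/.03).round(2),"now",(T.inv().apply(np.array([x,y,z])-s["tool_pos"])/.03).round(2),"turn units",(np.degrees((T.inv()*t).as_rotvec())/6).round(2))
E
python3 go.py .4727 -.1336 .032 -6.2
```

```text
t 2.9 pos [0.4114 0.0572 0.2334] F [ 0.  -0.5  0.1] w 0.0856
shift units after turn [-2.72 -6.1   6.71] now [-2.58 -6.16  6.71] turn units [0.03 0.07 0.14]
```

Call:
carry_out(offset=[[-0.4, -0.9, 0], [-0.4, -0.9, 0.3], [-0.4, -0.9, 0.3], [-0.4, -0.9, 0.3], [-0.4, -0.9, 0.3], [-0.4, -0.9, 0.3], [-0.3, -0.7, 0.3], [0, 0, 0], [0, 0, 0]], turn=[[0, 0, 0.1], [0, 0, 0], [0, 0, 0], [0, 0, 0], [0, 0, 0], [0, 0, 0], [0, 0, 0], [0, 0, 0], [0, 0, 0]], gripper=[-1, -1, -1, -1, -1, -1, -1, -1, -1])

```text
time: 4.03
tool_pos: [0.4761, -0.1416, 0.1804]
orientation: [0.054, 0.999, 0.001, 0.007]
force: [0.3, -0.3, -0.4]
width: 0.0851
```

```bash
python3 go.py .4727 -.1336 .032 -6.2; python3 -c "
from h import *
save('side','s1')"
```

```text
t 4.025 pos [ 0.4761 -0.1416  0.1804] F [ 0.3 -0.3 -0.4] w 0.0851
shift units after turn [0.14 0.25 4.95] now [0.21 0.23 4.95] turn units [0.03 0.13 0.  ]
```

View pics/s1.png

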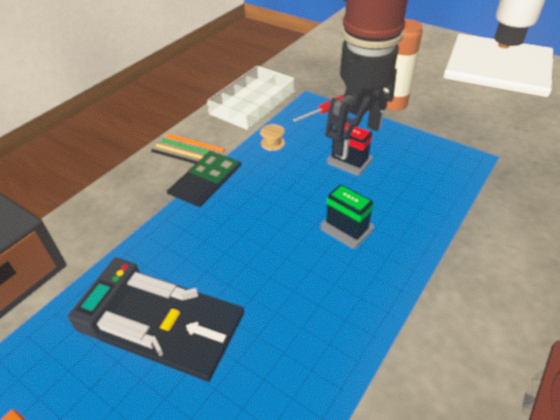

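The gripper hangs over the green pack, fingertips at about (350,155) and pack top at (349,200), so the two line up. Descending in two stages.

Call:
carry_out(offset=[[0.1, 0.25, 0], [0.1, 0, 0.5], [0, 0, 0.8], [0, 0, 0.8], [0, 0, 0.6], [0, 0, 0]], turn=[[0, 0.13, 0], [0, 0, 0], [0, 0, 0], [0, 0, 0], [0, 0, 0], [0, 0, 0]], gripper=[-1, -1, -1, -1, -1, -1])

```text
time: 4.82
tool_pos: [0.4691, -0.1285, 0.0951]
orientation: [0.051, 0.999, 0.002, -0.001]
force: [-0.1, -0.3, 0.3]
width: 0.0854
```

```bash
python3 go.py .4727 -.1336 .032 -6.2
```

```text
t 4.825 pos [ 0.4691 -0.1285  0.0951] F [-0.1 -0.3  0.3] w 0.0854
shift units after turn [-0.14 -0.16  2.1 ] now [-0.14 -0.16  2.1 ] turn units [ 0.03 -0.01  0.05]
```

Call:
carry_out(offset=[[-0.14, -0.16, 0], [0, 0, 0.5], [0, 0, 0.6], [0, 0, 0.6], [0, 0, 0.35], [0, 0, 0]], turn=[[0, 0, 0], [0, 0, 0], [0, 0, 0], [0, 0, 0], [0, 0, 0], [0, 0, 0]], gripper=[-1, -1, -1, -1, -1, -1])

```text
time: 5.58
tool_pos: [0.475, -0.1347, 0.0324]
orientation: [0.051, 0.999, 0.001, 0.002]
force: [0.1, -0.1, -0.2]
width: 0.0852
```

```bash
python3 go.py .4727 -.1336 .032 -6.2
```

```text
t 5.575 pos [ 0.475  -0.1347  0.0324] F [ 0.1 -0.1 -0.2] w 0.0852
shift units after turn [0.08 0.03 0.01] now [0.08 0.03 0.01] turn units [0.02 0.03 0.06]
```

Call:
carry_out(offset=[[0.08, 0.03, 0], [0, 0, 0], [0, 0, 0], [0, 0, 0], [0, 0, 0], [0, 0, 0], [0, 0, 0], [0, 0, 0]], turn=[[0, 0, 0.05], [0, 0, 0], [0, 0, 0], [0, 0, 0], [0, 0, 0], [0, 0, 0], [0, 0, 0], [0, 0, 0]], gripper=[-1, 1, 1, 1, 1, 1, 1, 1])

```text
time: 6.58
tool_pos: [0.4741, -0.1341, 0.0343]
orientation: [0.054, 0.999, 0.0, 0.003]
force: [0.3, 0.9, -1.0]
width: 0.0394
```

```bash
python3 go.py .4727 -.1336 .032 -6.2
```

```text
t 6.575 pos [ 0.4741 -0.1341  0.0343] F [ 0.3  0.9 -1. ] w 0.0394
shift units after turn [0.05 0.01 0.08] now [0.05 0.01 0.08] turn units [0.   0.06 0.01]
```

Call:
carry_out(offset=[[0, 0, -0.5], [0, 0, -0.9], [0, 0, -0.9], [0, 0, -0.9], [0, 0, -0.6], [0, 0, 0], [0, 0, 0], [0, 0, 0], [0, 0, 0], [0, 0, 0]], turn=[[0, 0, 0], [0, 0, 0], [0, 0, 0], [0, 0, 0], [0, 0, -0.7], [0, 0, -0.8], [0, 0, -0.8], [0, 0, -0.8], [0, 0, -0.2], [0, 0, 0]], gripper=[1, 1, 1, 1, 1, 1, 1, 1, 1, 1])

```text
time: 7.82
tool_pos: [0.4698, -0.1325, 0.1557]
orientation: [-0.123, 0.992, 0.001, 0.001]
force: [-0.1, -0.1, -4.0]
width: 0.0392
```

```bash
python3 go.py .540 .184 .0523 13.6
```

```text
t 7.825 pos [ 0.4698 -0.1325  0.1557] F [-0.1 -0.1 -4. ] w 0.0392
shift units after turn [-4.75  9.7   3.45] now [-4.84  9.65  3.47] turn units [0.01 0.03 0.09]
```

Call:
carry_out(offset=[[-0.2, 0.5, 0], [-0.45, 0.9, 0], [-0.45, 0.9, 0], [-0.45, 0.9, 0], [-0.45, 0.9, 0], [-0.45, 0.9, 0], [-0.45, 0.9, 0], [-0.45, 0.9, 0], [-0.45, 0.9, 0], [-0.45, 0.9, 0], [-0.45, 0.7, 0], [-0.2, 0.3, 0], [0, 0, 0], [0, 0, 0]], turn=[[0, 0, 0.1], [0, 0, 0], [0, 0, 0], [0, 0, 0], [0, 0, 0], [0, 0, 0], [0, 0, 0], [0, 0, 0], [0, 0, 0], [0, 0, 0], [0, 0, 0], [0, 0, 0], [0, 0, 0], [0, 0, 0]], gripper=[1, 1, 1, 1, 1, 1, 1, 1, 1, 1, 1, 1, 1, 1])

```text
time: 9.57
tool_pos: [0.5479, 0.1896, 0.1559]
orientation: [-0.108, 0.994, 0.0, -0.001]
force: [0.5, 0.4, -4.2]
width: 0.039
```

```bash
python3 go.py .540 .184 .0523 13.6
```

```text
t 9.575 pos [0.5479 0.1896 0.1559] F [ 0.5  0.4 -4.2] w 0.039
shift units after turn [ 0.3  -0.12  3.45] now [ 0.29 -0.13  3.45] turn units [ 0.01 -0.02 -0.19]
```

Correct the position and lower to 12 mm above the deck, then look from the side.

Call:
carry_out(offset=[[0.3, -0.12, 0], [0, 0, 0.4], [0, 0, 0.8], [0, 0, 0.8], [0, 0, 0.7], [0, 0, 0.2], [0, 0, 0]], turn=[[0, 0, -0.19], [0, 0, 0], [0, 0, 0], [0, 0, 0], [0, 0, 0], [0, 0, 0], [0, 0, 0]], gripper=[1, 1, 1, 1, 1, 1, 1])

```text
time: 10.45
tool_pos: [0.5376, 0.1797, 0.0643]
orientation: [-0.117, 0.993, -0.0, -0.002]
force: [-1.0, 0.5, -3.5]
width: 0.0394
```

```bash
python3 go.py .540 .184 .0523 13.6; python3 -c "
from h import *
a=save('side','s2')[240:420,60:280]
b=save('top','t2')[90:270,60:200]
im=np.hstack([cv2.resize(a,None,fx=2.2,fy=2.2),cv2.resize(b,None,fx=2.2,fy=2.2)])
cv2.imwrite('pics/m2.png',im[:,:,::-1]);print(im.shape)"
```

```text
t 10.45 pos [0.5376 0.1797 0.0643] F [-1.   0.5 -3.5] w 0.0394
shift units after turn [-0.11  0.12  0.4 ] now [-0.11  0.12  0.4 ] turn units [ 0.   -0.03 -0.04]
(396, 792, 3)
```

View pics/m2.png

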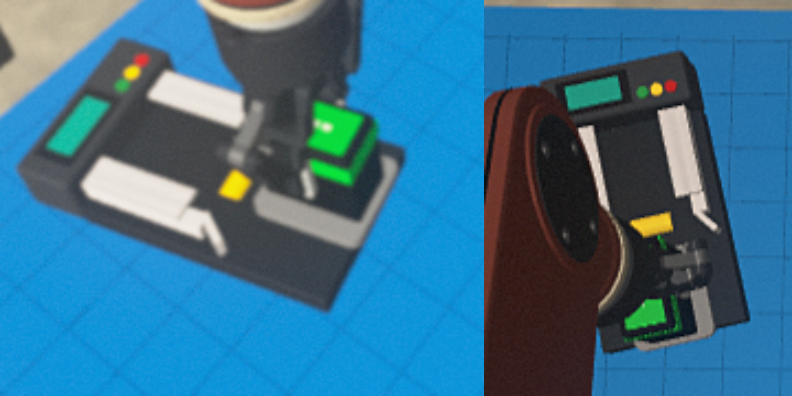

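The left half shows the pack hovering over the open end, its foot in line with the deck. In the right half the foot's right edge at (712,325) is about 28 mm inside the deck edge at (745,320), and 29 mm is expected. I'll make the small correction and set it down.

Call:
carry_out(offset=[[-0.1, 0.13, 0], [0, 0, 0.1], [0, 0, 0.1], [0, 0, 0.15], [0, 0, 0]], turn=[[0, 0, -0.05], [0, 0, 0], [0, 0, 0], [0, 0, 0], [0, 0, 0]], gripper=[1, 1, 1, 1, 1])

```text
time: 11.18
tool_pos: [0.5421, 0.1853, 0.0563]
orientation: [-0.12, 0.993, 0.0, 0.001]
force: [0.8, 0.1, -3.8]
width: 0.0393
```

```bash
python3 go.py .540 .184 .0523 13.6
```

```text
t 11.175 pos [0.5421 0.1853 0.0563] F [ 0.8  0.1 -3.8] w 0.0393
shift units after turn [ 0.08 -0.02  0.13] now [ 0.08 -0.02  0.13] turn units [-0.    0.02  0.02]
```

Call:
carry_out(offset=[[0, 0, 0.1], [0, 0, 0.1], [0, 0, 0]], turn=[[0, 0, 0], [0, 0, 0], [0, 0, 0]], gripper=[1, 1, 1])

```text
time: 11.55
tool_pos: [0.5426, 0.1854, 0.0529]
orientation: [-0.12, 0.993, -0.0, 0.001]
force: [-0.1, 0.1, -4.6]
width: 0.0396
```

```bash
python3 go.py .540 .184 .0523 13.6
```

```text
t 11.55 pos [0.5426 0.1854 0.0529] F [-0.1  0.1 -4.6] w 0.0396
shift units after turn [ 0.09 -0.02  0.02] now [ 0.09 -0.02  0.02] turn units [-0.    0.02  0.02]
```

Call:
carry_out(offset=[[0, 0, 0.1], [0, 0, 0.05]], turn=[[0, 0, 0], [0, 0, 0]], gripper=[1, 1])

```text
time: 11.8
tool_pos: [0.5433, 0.1855, 0.0524]
orientation: [-0.12, 0.993, -0.0, 0.002]
force: [-5.4, -1.5, 4.9]
width: 0.0394
```

```bash
python3 go.py .652 .2112 .0523 13.6
```

```text
t 11.8 pos [0.5433 0.1855 0.0524] F [-5.4 -1.5  4.9] w 0.0394
shift units after turn [-3.72 -0.02  0.  ] now [-3.72 -0.03  0.01] turn units [-0.01  0.03  0.03]
```

Contact at the expected height, with the up force now +5 N. Sliding slowly.

Call:
carry_out(offset=[[-0.2, 0, 0], [-0.25, 0, 0], [-0.25, 0, 0], [-0.25, 0, 0], [-0.25, 0, 0]], turn=[[0, 0, 0], [0, 0, 0], [0, 0, 0], [0, 0, 0], [0, 0, 0]], gripper=[1, 1, 1, 1, 1])

```text
time: 12.42
tool_pos: [0.5814, 0.1948, 0.0531]
orientation: [-0.12, 0.993, 0.0, 0.003]
force: [0.1, 0.3, -1.3]
width: 0.0394
```

```bash
python3 go.py .652 .2112 .0523 13.6
```

```text
t 12.425 pos [0.5814 0.1948 0.0531] F [ 0.1  0.3 -1.3] w 0.0394
shift units after turn [-2.41 -0.02  0.03] now [-2.41 -0.03  0.04] turn units [-0.01  0.05  0.03]
```

Call:
carry_out(offset=[[-0.25, 0, 0.02], [-0.25, 0, 0.02], [-0.25, 0, 0], [-0.25, 0, 0]], turn=[[0, 0.05, 0], [0, 0, 0], [0, 0, 0], [0, 0, 0]], gripper=[1, 1, 1, 1])

```text
time: 12.92
tool_pos: [0.6133, 0.2026, 0.0526]
orientation: [-0.12, 0.993, -0.0, 0.0]
force: [-1.3, -1.8, 1.5]
width: 0.0399
```

```bash
python3 go.py .652 .2112 .0523 13.6
```

```text
t 12.925 pos [0.6133 0.2026 0.0526] F [-1.3 -1.8  1.5] w 0.0399
shift units after turn [-1.32 -0.02  0.01] now [-1.32 -0.03  0.01] turn units [-0.01  0.01  0.03]
```

Call:
carry_out(offset=[[-0.25, 0, 0], [-0.25, 0, 0], [-0.25, 0, 0], [-0.2, 0, 0], [-0.15, 0, 0]], turn=[[0, 0, 0], [0, 0, 0], [0, 0, 0], [0, 0, 0], [0, 0, 0]], gripper=[1, 1, 1, 1, 1])

```text
time: 13.55
tool_pos: [0.6478, 0.211, 0.0525]
orientation: [-0.12, 0.993, -0.0, 0.0]
force: [-5.1, -1.7, 7.9]
width: 0.0392
```

```bash
python3 go.py .652 .2112 .0523 13.6
```

```text
t 13.55 pos [0.6478 0.211  0.0525] F [-5.1 -1.7  7.9] w 0.0392
shift units after turn [-0.14 -0.03  0.01] now [-0.14 -0.03  0.01] turn units [-0.01  0.01  0.03]
```

Call:
carry_out(offset=[[-0.15, 0, 0], [-0.15, 0, 0], [-0.2, 0, 0]], turn=[[0, 0, 0], [0, 0, 0], [0, 0, 0]], gripper=[1, 1, 1])

```text
time: 13.92
tool_pos: [0.6527, 0.2122, 0.0536]
orientation: [-0.12, 0.993, -0.002, -0.013]
force: [-28.5, -7.5, 25.4]
width: 0.0394
```

```bash
python3 go.py .652 .2112 .0523 13.6
```

```text
t 13.925 pos [0.6527 0.2122 0.0536] F [-28.5  -7.5  25.4] w 0.0394
shift units after turn [ 0.03 -0.03  0.04] now [ 0.03 -0.03  0.04] turn units [-0.01 -0.25  0.03]
```

Call:
carry_out(offset=[[0, 0, 0], [-0.03, 0, 0]], turn=[[0, -0.2, 0], [0, 0, 0]], gripper=[1, 1])

```text
time: 14.18
tool_pos: [0.652, 0.212, 0.053]
orientation: [-0.12, 0.993, -0.001, -0.004]
force: [-3.6, -0.8, 4.2]
width: 0.039
```

```bash
python3 go.py .652 .2112 .0523 13.6; python3 -c "
from h import *
a=save('side','s3')[230:390,60:260]
b=save('top','t3')[90:250,70:200]
im=np.hstack([cv2.resize(a,None,fx=2.4,fy=2.4),cv2.resize(b,None,fx=2.4,fy=2.4)])
cv2.imwrite('pics/m3.png',im[:,:,::-1])"
```

```text
t 14.175 pos [0.652 0.212 0.053] F [-3.6 -0.8  4.2] w 0.039
shift units after turn [ 0.01 -0.03  0.02] now [ 0.01 -0.03  0.02] turn units [-0.01 -0.08  0.04]
```

View pics/m3.png

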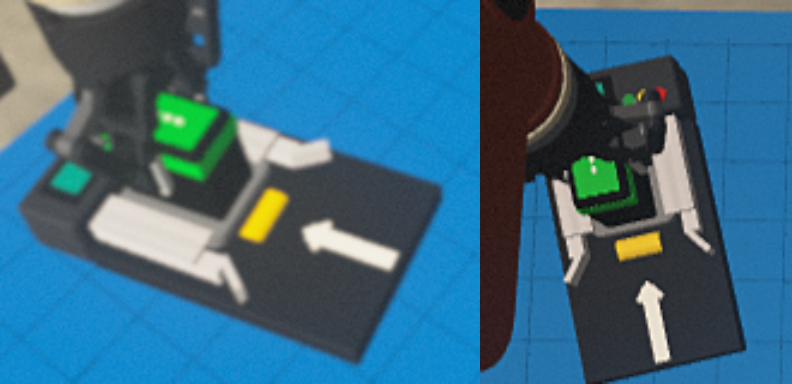

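The pack's foot is between the rails and under the lips. The yellow roller is fully exposed behind it, at (265,215) in the left half and (638,246) in the right. Releasing and retracting.

Call:
carry_out(offset=[[0, 0, 0], [0, 0, 0], [0, 0, 0], [0, 0, 0], [0, 0, 0], [0, 0, 0], [0, 0, -0.3], [0, 0, -0.6], [0, 0, -0.8], [0, 0, -0.8], [0, 0, -0.8], [0, 0, -0.8], [0, 0, -0.8]], turn=[[0, 0, 0], [0, 0, 0], [0, 0, 0], [0, 0, 0], [0, 0, 0], [0, 0, 0], [0, 0, 0], [0, 0, 0], [0, 0, 0], [0, 0, 0], [0, 0, 0], [0, 0, 0], [0, 0, 0]], gripper=[-1, -1, -1, -1, -1, -1, -1, -1, -1, -1, -1, -1, -1])

```text
time: 15.9
tool_pos: [0.6551, 0.213, 0.2111]
orientation: [-0.12, 0.993, -0.001, -0.001]
force: [-0.3, 0.2, -0.6]
width: 0.0853
```

Call:
carry_out(offset=[[0.9, 0, -0.5], [0.9, 0, 0], [0.9, 0, 0], [0.9, 0, 0], [0.9, 0, 0], [0.9, 0, 0], [0, 0, 0], [0, 0, 0]], turn=[[0, 0, 0], [0, 0, 0], [0, 0, 0], [0, 0, 0], [0, 0, 0], [0, 0, 0], [0, 0, 0], [0, 0, 0]], gripper=[-1, -1, -1, -1, -1, -1, -1, -1])

```text
time: 16.9
tool_pos: [0.4984, 0.1743, 0.2438]
orientation: [-0.12, 0.993, 0.0, 0.012]
force: [0.2, 0.4, 0.1]
width: 0.0851
```

```bash
python3 go.py .652 .2112 .0523 13.6; python3 -c "
from h import *
a=save('side','s4')[230:390,60:260]
b=save('top','t4')[90:250,70:200]
im=np.hstack([cv2.resize(a,None,fx=2.4,fy=2.4),cv2.resize(b,None,fx=2.4,fy=2.4)])
cv2.imwrite('pics/m4.png',im[:,:,::-1])
for q in ['pack_green_mid','pack_red_mid']:
  for c in ['top','side']:print(q,c,[(x['p'],x['point'][1]*560,x['point'][0]*420) for x in spot_point(c,q)[:2]])
print(proj('top',[.6505,.2108,.063]),proj('side',[.6505,.2108,.063]))"
```

```text
t 16.9 pos [0.4984 0.1743 0.2438] F [0.2 0.4 0.1] w 0.0851
shift units after turn [-5.27 -0.01  6.38] now [-5.11 -0.01  6.51] turn units [-0.03  0.23  0.03]
pack_green_mid top [(0.88, 123.81599999999999, 156.492)]
pack_green_mid side [(0.61, 134.12, 290.892)]
pack_red_mid top [(0.85, 411.37600000000003, 212.60399999999998)]
pack_red_mid side [(0.94, 348.88, 146.412)]
[123.26933512 159.72195362] [134.50341064 292.40689557]
```

View pics/m4.png

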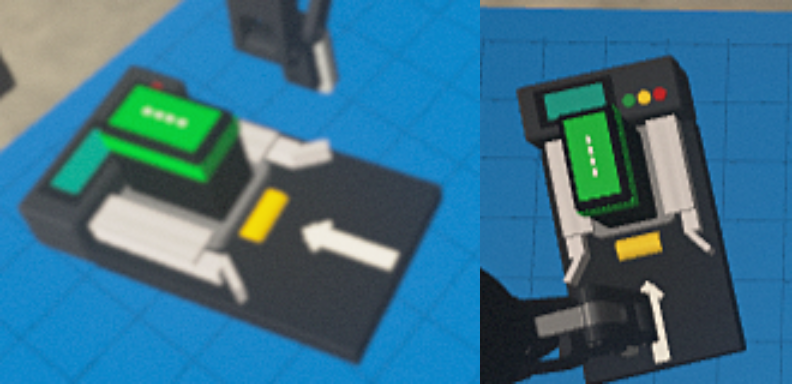

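The pack is upright between the rails at the predicted home, the roller at (265,215) left and (638,246) right is clear behind it, and the gripper is away. Handing in.

```bash
python3 -c "
from h import *
print(finish_job())"
```

```text
the job is handed in; nothing more can be done
None
```

The green pack is on the charger, slid over the roller until it stopped against the end, and released. I handed the job in at about 17 s. The red pack was not touched.

- **Home:** the push met a firm stop of about 30 N. The tool was then within 1 to 2 mm of the home position I had worked out from the pictures.
- **After release:** the networks placed the green pack within about 3 pixels of its predicted home in the top view and 2 pixels in the side view. The red pack was within about 3 pixels of where it started.
- **Roller:** both views show it fully exposed behind the pack's foot. I judged that it had snapped up from the pictures only, since the detent value is not in the state.
- **Forces:** I only saw forces at the end of each move. The highest was about 39 N at the wrist, in the final push, against the 120 N limit.

No check failed. The charger angle estimates ranged from 11.9 to 14.2 degrees; I used 13.6, and there was no sign of binding against the rails.

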